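# Put the hairbrushes away behind their dust flaps and cover the lipstick bay

### The arm

A 7-joint arm with a two-finger parallel gripper is mounted at the origin on the work surface. World frame = base frame: x ahead of the robot, y to its left, z up, the work surface at z = 0. Lengths are in m, angles in rad, forces in N, time in s.
With the tool pointing down it reaches from about 0.4 to 0.85 m from the base axis. Payload 10.4 kg.
Tool frame: the origin (TCP) lies at the very end of the fingers, on their centre line; the grasp point (between the pads) lies 19 mm behind it; z points along the fingers, y is the line along which they close (so a half turn about z gives the same grasp; the last joint's range is limited). The gripper opens to 87 mm and grips with 3 to 60 N. Pads are 19 mm wide; open, the fingers measure 117 mm over their backs; the gripper's body (75 mm by 190 mm) begins 51 mm behind the grasp point.
Start: joints at [1.251, 0.332, -0.065, 1.46, 0.022, 1.35, -0.088], TCP at [0.183, -0.598, 0.223] pointing down, gripper open.
Joint ranges: [-2.6, 2.6], [-0.5, 2.12], [-1.47, 1.34], [0.16, 2.42], [-1.27, 4.41], [0.06, 2.06], [-2.6, 2.6]. Speed limits (rad/s): [2.22, 2.22, 2.79, 2.79, 3.14, 3.14, 3.14].

### API

Orientations are given as a unit quaternion [x, y, z, w].
In Python, from bench import r gives the robot as it stands.
- The arm moves only by the shell command python3 -m crank 'ROWS' [FORCE]. ROWS is JSON, a list that holds one entry, the list of rows, each a list of 5 numbers: the shift along the tool's x, y, z in mm, then the turn about the tool's z in degrees, then the opening, from -1 (shut) to 1 (fully open). A call has 1 to 20 rows; each row is the pose to reach, as a shift and turn from the pose commanded when the call began, along the tool's axes at that moment; what a row does not reach only later rows make up. A row lasts 1/10 s, in which the tool goes at most 50 mm and 8.59 degrees, less where a joint would pass 70% of its speed; a pose out of reach is approached as far as the arm can. A call with a gripper value outside its range is refused whole. The fingers move at their own pace and stop on an object; FORCE is the grip in N (left out, the last holds). Time passes only in rows, so rows that repeat a pose let the fingers close. It gives the time, the measured TCP pose, the force, the opening and the grip force at its end, in the units of the state.
- r.read_state(): the state, without advancing time (a new reading comes with each control period).
- r.camera(name): name is "scene" or "side" or "wrist"; returns a dict with "image" (400x640x3 uint8, red, green, blue), "vfov" (degrees; the focal length in pixels is half the picture's height over the tangent of half this angle, whatever the lens; pixels are square), "cx", "cy" (the principal point, pixels), "k1" (the pictures are not rectified: a ray, as slopes to the right and down, at radius r is drawn at 1 + k1 r^2 times it, then the intrinsics apply), "eye" and "attitude" of the camera in the world. Camera axes: x right, y down, z forward; pixel columns grow to the right and rows downward; lengths in m; the calibration is good to about 2 mm. A picture is of the moment at which its call begins. There is no depth.
- r.close_job(): hands the job in; it is judged then, once.
The state is a dict: "time": time; "joint_positions": joint angles; "joint_vel": joint speeds; "joint_torque": joint torques, N m; "ee_pos": TCP position; "eef_rot": TCP orientation; "ft_force": force on the tool from outside, world axes, zero at the start; "torque": the same for the moment, N m; "width": finger opening in m; "grip_force": force on a finger pad.
Only numpy, scipy, OpenCV 4.12 (cv2) and the standard library are available. Lean on these libraries where they do the work, as an engineer would, in place of code of your own. Each camera call takes 0.05 s, during which the arm holds its last target. There are 200 camera calls.

### The job

Put every hairbrush lying on the dressing table away in the organiser, one to a compartment: pinch it by the gold ball, ease your grip so that it swings to hang head down, tighten again, and push it down through the sprung pink flap until its head stands on the compartment's floor. Also lower the white cover over the two gold pins of the lipstick bay until it lies flush on the rim. Do not knock over the perfume bottle, the cream jar or the bowl of bangles.

Things in the scene. Friction and masses are not known exactly. Their poses are not given: they have to be found in the camera images.
- organiser: Fixed clear acrylic organiser, white base, 68 mm (x) by 304 mm (y); origin: centre of its underside, on the table. y = -26 to 152 mm: three open-topped compartments in a row, walls 120 mm high, each 60 (x) by 46 (y) mm inside, 54 in y at the flared top, floor 6 mm above the table. y = -152 to -26 mm: lower lipstick bay, rim 60 mm above the table, two gold pins on the rim.
- mouth0 (a point): Centre of the top opening of compartment 0 of the organiser, level with the wall tops, 120 mm above the table; axes as the organiser's. A pink flap closes it 8 mm below.
- mouth1 (a point): Centre of the top opening of compartment 1 of the organiser, level with the wall tops, 120 mm above the table; axes as the organiser's. A pink flap closes it 8 mm below.
- mouth2 (a point): Centre of the top opening of compartment 2 of the organiser, level with the wall tops, 120 mm above the table; axes as the organiser's. A pink flap closes it 8 mm below.
- flap0 (a joint): Pink sprung flap of compartment 0, 54 by 43 mm, hinged at the far (+x) wall: 0 shut (level), grows as it is pushed down, to 1.5 rad. About 2 N of push opens it; it then presses what stands in the compartment towards the near (-x) wall, so aim about 4 mm to the -x side of the middle.
- flap1 (a joint): Pink sprung flap of compartment 1, 54 by 43 mm, hinged at the far (+x) wall: 0 shut (level), grows as it is pushed down, to 1.5 rad. About 2 N of push opens it; it then presses what stands in the compartment towards the near (-x) wall, so aim about 4 mm to the -x side of the middle.
- flap2 (a joint): Pink sprung flap of compartment 2, 54 by 43 mm, hinged at the far (+x) wall: 0 shut (level), grows as it is pushed down, to 1.5 rad. About 2 N of push opens it; it then presses what stands in the compartment towards the near (-x) wall, so aim about 4 mm to the -x side of the middle.
- bay_seat (a point): Centre of the lipstick bay's rim, at rim height (60 mm above the table), where the underside of the cover comes to lie; axes as the organiser's. The cover then clears the compartment wall by 5 mm. The gold pins are 8 mm in diameter, 18 mm high with tapered tips, and stand at y = -46 and +46 mm from this point.
- cover_centre (a point): White cover plate, 80 mm (x) by 116 mm (y) by 8 mm thick, 150 g, with two 12 mm through holes at y = -46 and +46 mm. This point is the middle of the plate, half-way up its thickness. On top a gold bow handle: a bar 14 mm wide (x), 70 mm long (y), 14 mm high, its centre 33 mm above this point, its underside 22 mm above the plate. It fits either way round.
- pink_brush_mid (a point): Pink hairbrush, 157 mm, 100 g; may be absent. Point on its long axis, 12 mm above the table as it lies. x runs to the head. Head 34 wide (y) x 24 thick (z), from x = -10 to 75 mm; 12 mm rod handle; gold ball, 24 mm, centred at x = -70; balances at x = 18. Pinched across the ball, square to the brush, it stays level at 40 N grip, hangs head down at 3 N, still carried, after swaying 2 s.
- teal_brush_mid (a point): Teal hairbrush, 157 mm, 100 g; may be absent. Point on its long axis, 12 mm above the table as it lies. x runs to the head. Head 34 wide (y) x 24 thick (z), from x = -10 to 75 mm; 12 mm rod handle; gold ball, 24 mm, centred at x = -70; balances at x = 18. Pinched across the ball, square to the brush, it stays level at 40 N grip, hangs head down at 3 N, still carried, after swaying 2 s.
- violet_brush_mid (a point): Violet hairbrush, 157 mm, 100 g; may be absent. Point on its long axis, 12 mm above the table as it lies. x runs to the head. Head 34 wide (y) x 24 thick (z), from x = -10 to 75 mm; 12 mm rod handle; gold ball, 24 mm, centred at x = -70; balances at x = 18. Pinched across the ball, square to the brush, it stays level at 40 N grip, hangs head down at 3 N, still carried, after swaying 2 s.
- amber_brush_mid (a point): Amber hairbrush, 157 mm, 100 g; may be absent. Point on its long axis, 12 mm above the table as it lies. x runs to the head. Head 34 wide (y) x 24 thick (z), from x = -10 to 75 mm; 12 mm rod handle; gold ball, 24 mm, centred at x = -70; balances at x = 18. Pinched across the ball, square to the brush, it stays level at 40 N grip, hangs head down at 3 N, still carried, after swaying 2 s.
- perfume_mid (a point): Amber perfume bottle, 52 mm across, 105 mm high, standing at the back of the table; point half-way up. Bystander.
- cream_jar_mid (a point): Blue cream jar, 66 mm across, 55 mm high; point half-way up. Bystander.
- bangle_bowl_mid (a point): White ceramic bowl of bangles, 124 mm across, 45 mm high; point half-way up. Bystander.
Things that resemble listed ones, but are neither listed nor needed, are in the scene too. What is shaped like the part that bears cover_centre but red or turquoise is not meant. There is more than one size of the part that bears pink_brush_mid; the job needs the smaller.

How it is judged:
By the outcome, as a careful person would: the job done as asked, in the order asked, and still so for the second after the job is handed in, with the robot touching nothing.
Of pink_brush, teal_brush, violet_brush, amber_brush only 2 to 3 are there at a start; the rules pass over those that are not, and their reading is None.
At some moment in a run one of pink_brush, teal_brush, violet_brush, amber_brush, cover may be knocked a few centimetres aside while the robot is not near it.
It also fails if it takes over 210 s, if anything falls off the work surface, if the arm or the gripper's body presses on something with over 40 N, if the wrist force passes 120 N, or if a joint passes its speed limit or range.

## Working session

There is one attempt and no reset: what is moved stays moved. The work goes in short steps, Python scripts to look and compute and a shell command to move; the robot and the scene stay as the last step left them, time stands still between calls to the robot, and variables do not carry over. Pictures are saved under pics/ and viewed, at most 14 in all, crops included, and the job is handed in when it is done.

```bash
ls; mkdir -p pics; cat > h.py <<'E'
import numpy as np, cv2, json
from scipy.spatial.transform import Rotation as R
from bench import r
def snap(name, fn):
    c=r.camera(name); cv2.imwrite('pics/'+fn+'.png', c['image'][:,:,::-1])
    np.save('pics/'+fn+'.npy', c, allow_pickle=True); return c
def load(fn): return np.load('pics/'+fn+'.npy',allow_pickle=True).item()
def K(c):
    f=200/np.tan(np.radians(c['vfov'])/2); return np.array([[f,0,c['cx']],[0,f,c['cy']],[0,0,1.]])
def rot(c):
    a=np.array(c['attitude'],float); return R.from_quat(a).as_matrix() if a.size==4 else a.reshape(3,3)
def px2w(c,u,v,z):
    p=cv2.undistortPoints(np.array([[[u,v]]],float),K(c),np.array([c['k1'],0,0,0.]))[0,0]
    d=rot(c)@np.array([p[0],p[1],1]); e=np.array(c['eye']); return e+d*(z-e[2])/d[2]
def w2px(c,P):
    P=np.atleast_2d(P).astype(float); q=(P-np.array(c['eye']))@rot(c)
    return cv2.projectPoints(q,np.zeros(3),np.zeros(3),K(c),np.array([c['k1'],0,0,0.]))[0][:,0]
def tool(target, s=None):
    "shift in tool axes (mm) from the measured pose"
    s=s or r.read_state(); return R.from_quat(s['eef_rot']).inv().apply(np.array(target)-np.array(s['ee_pos']))*1000
E
python3 - <<'E'
from h import *
for n in ('scene','side'):
    c=snap(n,n+'0'); print(n,c['eye'],c['attitude'],c['vfov'],c['k1'],c['cx'],c['cy'])
s=r.read_state(); print(s); print(R.from_quat(s['eef_rot']).as_matrix().round(3))
E
```

```text
pics
scene [ 1.00391802 -0.60529724  0.6235613 ] [ 0.83512879  0.31020493 -0.15978598 -0.42520729] 54.20955636872325 -0.09481539390465765 312.6807908327289 194.77388823471296
side [0.00933625 0.59153683 0.9555107 ] [-0.31054427  0.87852479 -0.33874463  0.13041672] 46.00048725696384 -0.06943535634740873 313.9394235578076 197.75699113309437
{'time': 0.1, 'joint_positions': array([ 1.25137639,  0.33281971, -0.06472064,  1.46083294,  0.02159543,
        1.34987586, -0.08845254]), 'joint_vel': array([ 0.00013318, -0.00241283,  0.00042788, -0.00231967, -0.00056132,
       -0.00087177, -0.00207819]), 'joint_torque': array([ 2.64235219e-03, -6.24546862e+01,  2.54503376e-02, -3.90715563e+01,
       -6.13268930e-02,  3.65652528e-02,  6.39012342e-05]), 'ee_pos': array([ 0.18271549, -0.59735166,  0.22183829]), 'eef_rot': array([ 9.89000988e-01,  1.47907607e-01, -1.12791306e-04, -6.09961175e-04]), 'ft_force': array([ 0.00106975, -0.40885087,  0.05622274]), 'torque': array([-0.01632917, -0.02172541,  0.0183814 ]), 'grip_force': 0.0, 'width': 0.08702645080176585}
[[ 0.956  0.293 -0.   ]
 [ 0.293 -0.956  0.001]
 [-0.    -0.001 -1.   ]]
```

View pics/scene0.png

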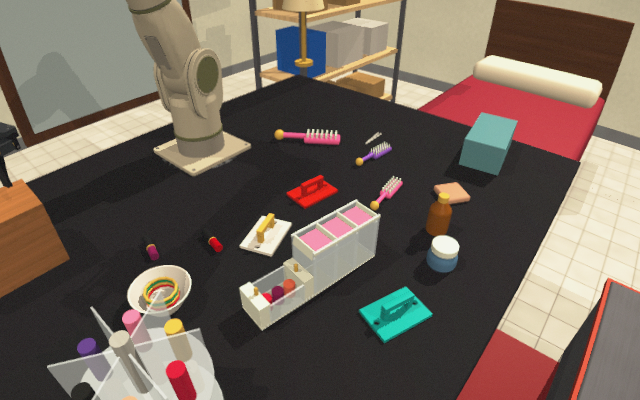

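View pics/side0.png

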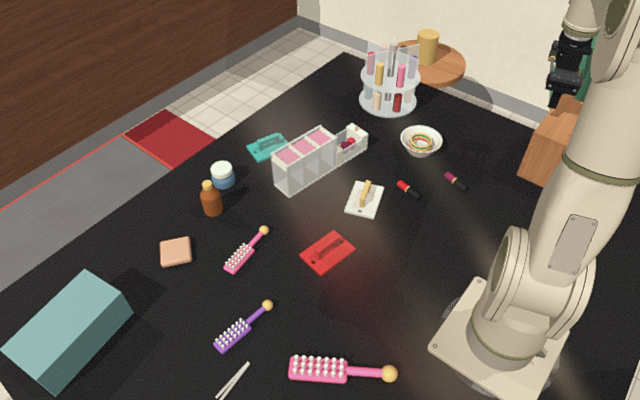

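The scene shows an organiser (scene 310,260; side 320,160), the white cover (scene 266,235; side 365,200), a small pink brush (side 248,250) and a violet brush (side 245,325). There are decoys: a big pink brush, plus red and turquoise covers. I see no teal or amber brush so far.

```bash
python3 - <<'E'
import cv2
a=cv2.imread('pics/side0.png')[115:365,200:440]; cv2.imwrite('pics/sc.png',cv2.resize(a,None,fx=2.4,fy=2.4,interpolation=3))
a=cv2.imread('pics/scene0.png')[140:340,225:425]; cv2.imwrite('pics/cc.png',cv2.resize(a,None,fx=3,fy=3,interpolation=3))
E
```

```text
(no output)
```

View pics/sc.png

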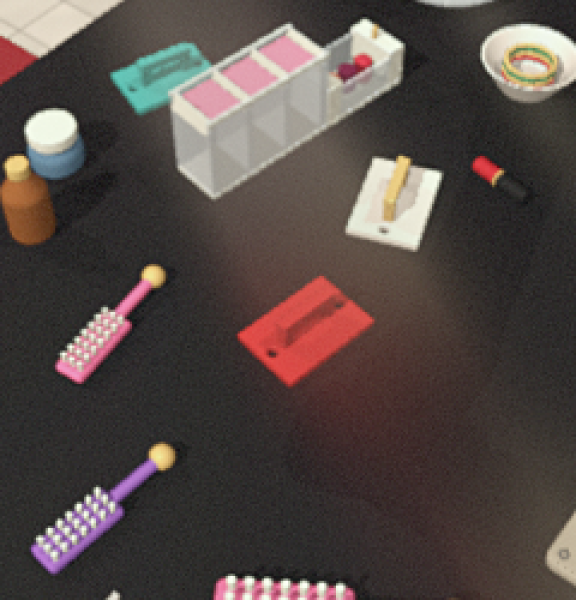

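View pics/cc.png

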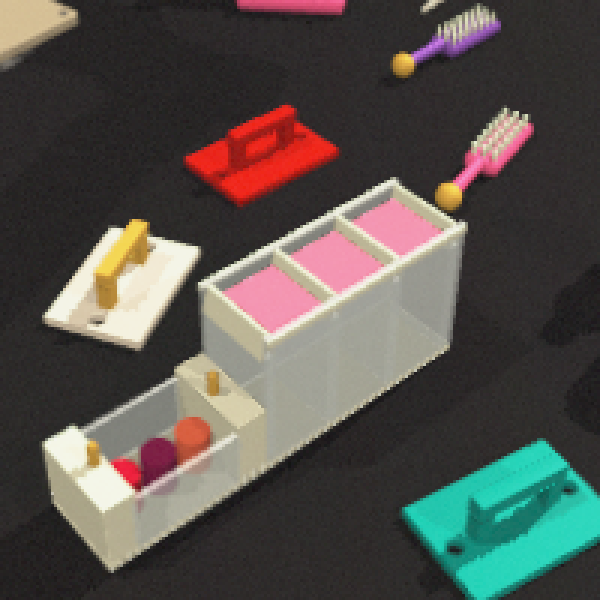

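```bash
cat > fit.py <<'E'
from h import *
from scipy.optimize import least_squares
A=load('scene0');B=load('side0')
s=lambda p:np.array(p,float)/3+[225,140]
d=lambda p:np.array(p,float)/2.4+[200,115]
def fit(pts,x0,lock=None):
    def res(p):
        out=[]
        for cam,P,px in pts:
            P=np.array(P)/1000; c,n=np.cos(p[2]),np.sin(p[2])
            W=[p[0]+c*P[0]-n*P[1],p[1]+n*P[0]+c*P[1],P[2]]
            out.append(w2px(cam,W)[0]-(s(px) if cam is A else d(px)))
        return np.ravel(out)
    o=least_squares(res,x0,loss='soft_l1',x_scale=[.01,.01,.05]); print(o.x.round(4),np.degrees(o.x[2]).round(1)); print(res(o.x).reshape(-1,2).round(1).tolist()); return o.x
org=[(A,(-34,152,120),(396,181)),(A,(34,152,120),(465,226)),(A,(-34,-26,120),(202,287)),(A,(34,-152,0),(112,570)),(A,(-34,-152,60),(45,440)),(A,(34,-152,60),(107,505)),(A,(0,-43,78),(212,373)),(A,(0,-135,78),(92,443)),
(B,(34,152,120),(172,95)),(B,(-34,152,120),(212,127)),(B,(-34,-26,120),(327,50)),(B,(34,-26,120),(290,27)),(B,(-34,152,0),(215,195)),(B,(-34,-152,60),(403,47)),(B,(34,-152,60),(365,22))]
g=px2w(A,*s((267,358)),.1); print('g',g)
cov=[(A,(-40,58,8),(113,227)),(A,(40,58,8),(200,247)),(A,(40,-58,8),(139,341)),(A,(-40,-58,8),(45,318)),(A,(0,35,44),(137,225)),(A,(0,-35,44),(107,268)),
(B,(40,-58,8),(375,157)),(B,(-40,-58,8),(441,170)),(B,(-40,58,8),(415,243)),(B,(40,58,8),(347,230)),(B,(0,-35,44),(403,160)),(B,(0,35,44),(390,212))]
pk=[(A,(-70,0,12),(448,196)),(B,(-70,0,12),(154,275)),(B,(75,0,8),(67,370)),(B,(-15,0,12),(122,310))]
vi=[(A,(-70,0,12),(402,64)),(B,(-70,0,12),(162,456)),(B,(75,0,8),(43,558)),(B,(-15,0,12),(116,497))]
o=fit(org,[g[0],g[1],0])
h=px2w(B,*d((395,200)),.008);fit(cov,[h[0],h[1],o[2]])
for b in (pk,vi):
    P=px2w(B,*d(b[1][2]),.012); Q=px2w(B,*d(b[2][2]),.008); print(P,Q); fit(b,[(P+Q)[0]/2,(P+Q)[1]/2,np.arctan2((Q-P)[1],(Q-P)[0])])
E
python3 fit.py
```

```text
g [ 0.66658476 -0.21381752  0.1       ]
[ 0.6403 -0.1859 -0.1614] -9.2
[[-0.2, -1.5], [0.2, -1.5], [-0.9, -1.4], [-0.1, 0.3], [-1.0, 0.5], [-1.3, 1.8], [0.3, -0.9], [0.1, -0.5], [-1.5, -0.6], [-2.0, -0.8], [0.7, 0.8], [-0.6, -1.1], [-0.5, 2.4], [-0.2, -1.0], [-0.6, -1.2]]
[ 0.4663 -0.1536  0.3669] 21.0
[[-0.8, -0.4], [-0.3, -0.2], [0.3, 0.0], [-0.2, -0.7], [1.0, -2.2], [-2.0, 1.7], [-0.8, 0.2], [-0.5, 0.9], [0.7, 0.9], [-0.3, -0.6], [0.3, -1.5], [-0.7, -5.0]]
[0.60233422 0.09805271 0.012     ] [0.58929562 0.2400597  0.008     ]
[0.5956 0.1673 1.668 ] 95.6
[[-0.2, 0.4], [0.1, -0.1], [-0.3, 0.7], [-0.0, -0.3]]
[0.44600334 0.25264428 0.012     ] [0.46017442 0.39378546 0.008     ]
[0.4525 0.3221 1.4704] 84.2
[[0.1, 0.1], [0.2, 0.1], [-1.0, 1.0], [0.7, -1.4]]
```

```bash
python3 -c "
from h import *
print(tool([.602,.105,.222]).round(1))"
```

```text
[ 6.064e+02 -5.490e+02  5.000e-01]
```

```bash
python3 -m crank '[[[606,-549,0,-78.6,1],[606,-549,0,-78.6,1],[606,-549,0,-78.6,1],[606,-549,0,-78.6,1],[606,-549,0,-78.6,1],[606,-549,0,-78.6,1],[606,-549,0,-78.6,1],[606,-549,0,-78.6,1],[606,-549,0,-78.6,1],[606,-549,0,-78.6,1],[606,-549,0,-78.6,1],[606,-549,0,-78.6,1],[606,-549,0,-78.6,1],[606,-549,0,-78.6,1],[606,-549,0,-78.6,1],[606,-549,0,-78.6,1],[606,-549,0,-78.6,1],[606,-549,0,-78.6,1],[606,-549,0,-78.6,1],[606,-549,0,-78.6,1]]]' 40; python3 - <<'E'
from h import *
c=snap('wrist','w1'); snap('side','s1'); s=r.read_state(); print(c['eye'],s['ee_pos'],rot(c).round(2).tolist(),c['vfov'],c['k1'])
print(w2px(c,[[.602,.098,.012],[.589,.24,.008]]))
E
```

```text
time: 2.1
ee_pos: [0.6016, 0.103, 0.2224]
eef_rot: [0.672, 0.74, -0.0, 0.0]
ft_force: [0.2, -0.7, -0.4]
width: 0.0869
grip_force: 0.0
[0.59291427 0.17596099 0.38532171] [0.60164747 0.10297548 0.2226971 ] [[1.0, 0.09, 0.03], [0.1, -0.96, -0.27], [-0.0, 0.27, -0.96]] 63.72828487490875 -0.05083167564027917
[[318.48029707 172.86960715]
 [319.41451074  43.7141456 ]]
```

View pics/w1.png

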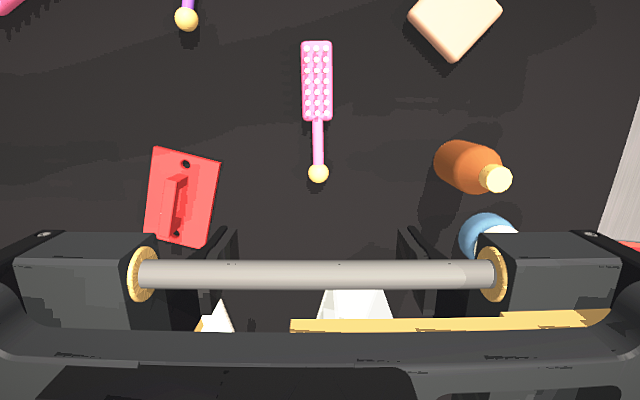

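```bash
python3 - <<'E'
from h import *
A=load('scene0');B=load('side0');W=load('w1')
print('perfume base', px2w(B,211,205,.035), px2w(A,439,222,.035))
print('cap',px2w(W,497,179,.105),px2w(B,208,185,.1),px2w(A,444,197,.105))
print('jar',px2w(A,445,243,.055))
print('ball',px2w(W,318,173,.012),px2w(W,317,43,.012)); print(tool([.602,.098,.003]))
E
```

```text
perfume base [0.75530873 0.13760411 0.035     ] [0.76989099 0.11825901 0.035     ]
cap [0.76147508 0.1278812  0.105     ] [0.76003574 0.12797135 0.1       ] [0.76656721 0.12109676 0.105     ]
jar [0.81966319 0.0375313  0.055     ]
ball [0.60144986 0.09778801 0.012     ] [0.58638649 0.23978575 0.012     ]
[-4.76953364e+00 -1.65535951e-01  2.19701893e+02]
```

```bash
python3 -m crank '[[[-5,0,50,0,1],[-5,0,100,0,1],[-5,0,150,0,1],[-5,0,190,0,1],[-5,0,210,0,1],[-5,0,219,0,1],[-5,0,219,0,1],[-5,0,219,0,1],[-5,0,219,0,-1],[-5,0,219,0,-1],[-5,0,219,0,-1],[-5,0,219,0,-1],[-5,0,219,0,-1],[-5,0,219,0,-1],[-5,0,219,0,-1],[-5,0,219,0,-1],[-5,0,219,0,-1]]]' 40
```

```text
time: 3.9
ee_pos: [0.6023, 0.0996, 0.0035]
eef_rot: [0.672, 0.741, 0.0, 0.0]
ft_force: [1.0, -0.1, 1.1]
width: 0.0229
grip_force: 11.6
```

```bash
python3 -m crank '[[[0,0,0,0,-1],[0,0,0,0,-1],[0,0,-20,0,-1],[0,0,-60,0,-1],[0,0,-100,0,-1],[0,0,-150,0,-1],[0,0,-200,0,-1],[0,0,-250,0,-1],[0,0,-290,0,-1],[0,0,-300,0,-1],[0,0,-300,0,-1]]]' 40; python3 -m crank '[[[0,0,0,0,-1],[0,0,0,0,-1],[0,0,0,0,-1],[0,0,0,0,-1],[0,0,0,0,-1],[0,0,0,0,-1],[0,0,0,0,-1],[0,0,0,0,-1],[0,0,0,0,-1],[0,0,0,0,-1],[0,0,0,0,-1],[0,0,0,0,-1],[0,0,0,0,-1],[0,0,0,0,-1],[0,0,0,0,-1],[0,0,0,0,-1],[0,0,0,0,-1],[0,0,0,0,-1],[0,0,0,0,-1],[0,0,0,0,-1]]]' 3; python3 -c "
from h import *
print(r.read_state()['ee_pos'],tool([.6557,-.0658,.302]))
snap('side','s2');snap('scene','a2')
a=cv2.hconcat([cv2.imread('pics/s2.png')[80:340,150:450],cv2.imread('pics/a2.png')[40:300,300:600]]);cv2.imwrite('pics/v2.png',cv2.resize(a,None,fx=1.33,fy=1.33))"
```

```text
time: 5.0
ee_pos: [0.6027, 0.0999, 0.3049]
eef_rot: [0.672, 0.741, 0.001, 0.001]
ft_force: [1.0, 0.7, -1.9]
width: 0.022
grip_force: 40.0
time: 7.0
ee_pos: [0.6022, 0.0997, 0.3035]
eef_rot: [0.672, 0.741, 0.0, -0.0]
ft_force: [-0.8, -0.5, -0.4]
width: 0.0233
grip_force: 3.0
[0.60220656 0.09969251 0.30352072] [-169.93035095   37.05478524    1.50049612]
```

View pics/v2.png

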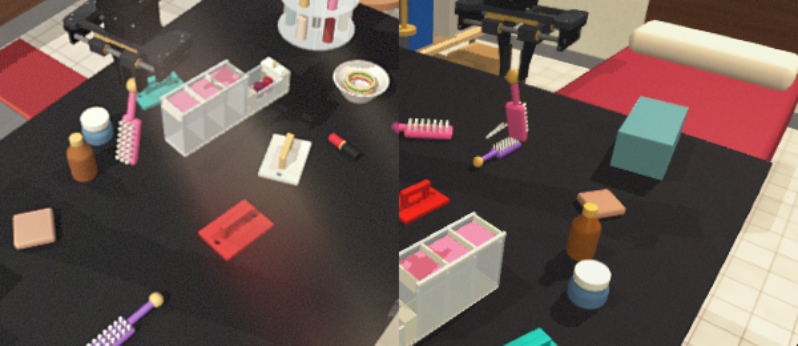

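```bash
python3 -m crank '[[[0,0,0,0,-1],[0,0,0,0,-1],[0,0,0,0,-1],[0,0,0,0,-1],[0,0,0,0,-1],[0,0,0,0,-1],[0,0,0,0,-1],[0,0,0,0,-1],[0,0,0,0,-1],[0,0,0,0,-1]]]' 3; python3 -m crank '[[[0,0,0,0,-1],[0,0,0,0,-1],[0,0,0,0,-1],[0,0,0,0,-1],[-20,4,0,2,-1],[-45,9,0,5,-1],[-70,15,0,8,-1],[-95,20,0,10,-1],[-120,26,0,12,-1],[-145,31,0,13.5,-1],[-160,35,0,14.7,-1],[-168,37,0,14.7,-1],[-170,37,0,14.7,-1],[-170,37,0,14.7,-1],[-170,37,0,14.7,-1],[-170,37,0,14.7,-1]]]' 40; python3 -c "
from h import *
print(r.read_state()['ee_pos'],tool([.6557,-.0658,.302]))
snap('side','s3');snap('scene','a3');snap('wrist','w3')
a=cv2.hconcat([cv2.imread('pics/s3.png')[20:220,220:420],cv2.imread('pics/a3.png')[40:240,250:450]]);cv2.imwrite('pics/v3.png',cv2.resize(a,None,fx=2,fy=2,interpolation=3))"
```

```text
time: 8.1
ee_pos: [0.6022, 0.0995, 0.3035]
eef_rot: [0.672, 0.741, -0.0, 0.0]
ft_force: [0.6, -0.4, -1.0]
width: 0.0234
grip_force: 3.0
time: 9.7
ee_pos: [0.6556, -0.0648, 0.3038]
eef_rot: [0.76, 0.649, 0.0, 0.0]
ft_force: [-0.3, 0.8, -0.4]
width: 0.0209
grip_force: 40.0
[ 0.6555511  -0.06481329  0.30380634] [-0.95158179  0.30083593  1.80627701]
```

View pics/v3.png

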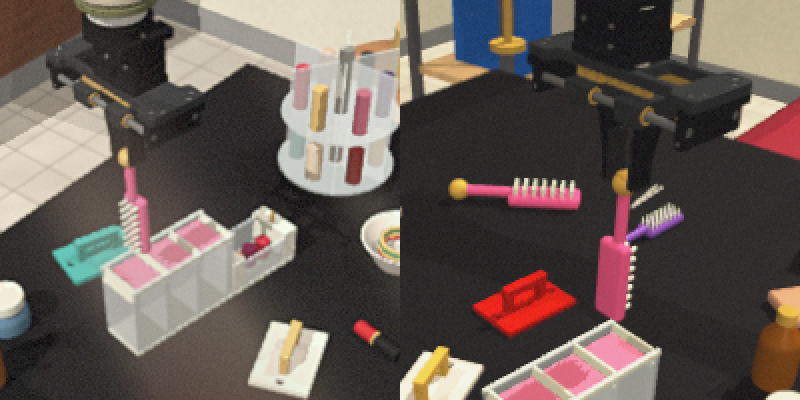

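View pics/w3.png

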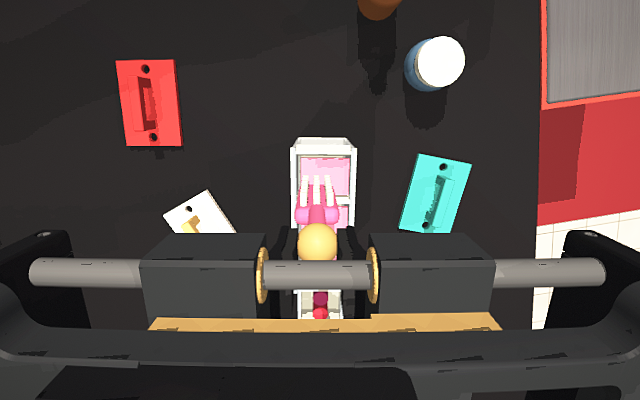

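```bash
python3 -c "
from h import *
c=load('w3')
q=lambda X,Y,Z,o=(.6403,-.1859,-.1614):[o[0]+np.cos(o[2])*X-np.sin(o[2])*Y,o[1]+np.sin(o[2])*X+np.cos(o[2])*Y,Z]
print(w2px(c,[q(-.034,.152,.12),q(.034,.152,.12),q(-.034,.152,0),q(.034,.152,0),q(-.034,.094,.12),q(.034,.094,.12)]).round(1))
a=c['image'][125:245,240:400,::-1];cv2.imwrite('pics/v4.png',cv2.resize(a,None,fx=5,fy=5,interpolation=3))"
```

```text
[[290.9 145.2]
 [354.1 145.6]
 [297.4 135. ]
 [344.8 135.3]
 [291.7 197.1]
 [352.3 197.4]]
```

View pics/v4.png

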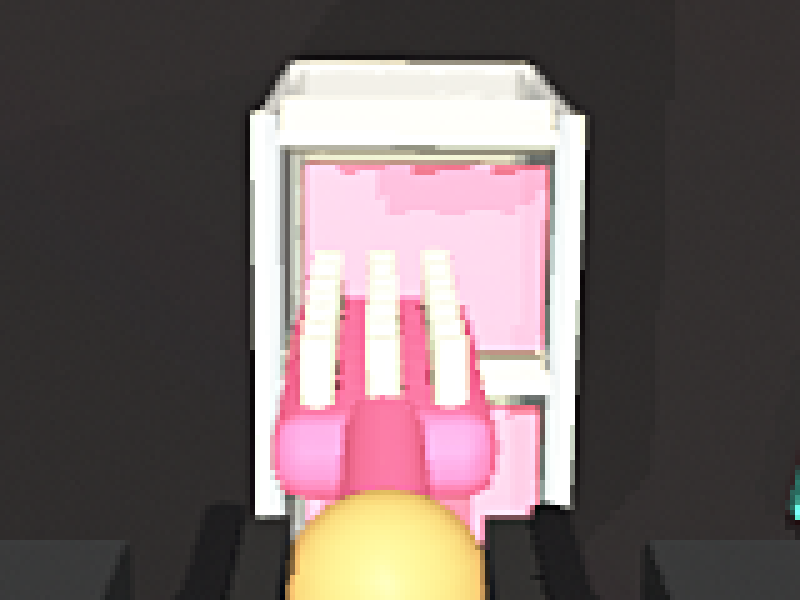

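```bash
python3 -c "
from h import *
t=r.read_state()['ee_pos']
for dz in (.009,-.061,-.136):
  p=[t[0],t[1],t[2]+dz]
  a=w2px(load('a3'),p)[0]; b=w2px(load('s3'),p)[0]
  print('scene crop',(a-[250,40])*2+[400,0],'side crop',(b-[220,20])*2, 'wrist', w2px(load('w3'),p))
print(tool([.6410-.0039+.0193,-.1880+.0006+.1194,.15]))"
```

```text
scene crop [626.32694305 173.13593074] side crop [127.00533231 149.46627547] wrist [[319.88917379 249.57512617]]
scene crop [621.15650893 240.25909642] side crop [130.73578163 197.25444063] wrist [[319.05409549 208.03604264]]
scene crop [616.07510983 304.64998436] side crop [134.40691809 244.07814356] wrist [[318.56292638 183.67774737]]
[ -2.33432027   1.15746226 153.69086132]
```

```bash
python3 -m crank '[[[-2,2,10,0,-1],[-2,2,20,0,-1],[-2,2,30,0,-1],[-2,2,40,0,-1],[-2,2,50,0,-1],[-2,2,60,0,-1],[-2,2,70,0,-1],[-2,2,80,0,-1],[-2,2,90,0,-1],[-2,2,100,0,-1],[-2,2,100,0,-1],[-2,2,100,0,-1]]]' 40; python3 -m crank '[[[0,0,10,0,-1],[0,0,20,0,-1],[0,0,30,0,-1],[0,0,35,0,-1],[0,0,35,0,-1],[0,0,35,0,-1]]]' 40;  python3 -c "
from h import *
print(r.read_state()['ee_pos'])
snap('side','s5');snap('scene','a5')
a=cv2.hconcat([cv2.imread('pics/s5.png')[20:220,220:420],cv2.imread('pics/a5.png')[90:290,250:450]]);cv2.imwrite('pics/v5.png',cv2.resize(a,None,fx=2,fy=2,interpolation=3))"
```

```text
time: 11.05
ee_pos: [0.6571, -0.0683, 0.2033]
eef_rot: [0.761, 0.649, -0.0, -0.0]
ft_force: [-0.4, 0.5, -0.6]
width: 0.0211
grip_force: 40.0
time: 11.65
ee_pos: [0.6573, -0.0683, 0.1685]
eef_rot: [0.761, 0.649, -0.0, -0.0]
ft_force: [-0.8, -0.5, -1.0]
width: 0.021
grip_force: 40.0
[ 0.65725606 -0.06828148  0.16848166]
```

View pics/v5.png

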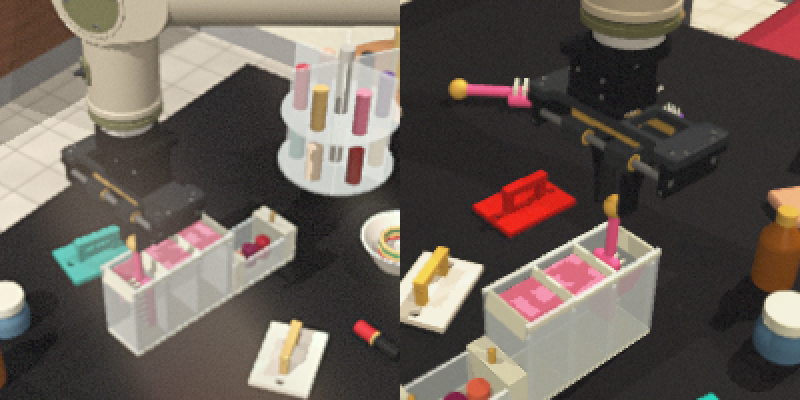

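The pink brush is through the flap of the compartment nearest +y and is still held by the ball. I'll keep pushing until it touches the floor.

```bash
python3 -m crank '[[[0,0,4,0,-1],[0,0,8,0,-1],[0,0,12,0,-1],[0,0,12,0,-1],[0,0,12,0,-1]]]' 40; python3 -m crank '[[[0,0,2,0,-1],[0,0,4,0,-1],[0,0,4,0,-1],[0,0,4,0,-1]]]' 40;python3 -m crank '[[[0,0,2,0,-1],[0,0,4,0,-1],[0,0,4,0,-1],[0,0,4,0,-1]]]' 40
```

```text
time: 12.25
ee_pos: [0.6571, -0.0683, 0.1563]
eef_rot: [0.761, 0.649, -0.0, -0.0]
ft_force: [-1.2, 0.1, -1.9]
width: 0.0212
grip_force: 40.0
time: 12.65
ee_pos: [0.6572, -0.0683, 0.1524]
eef_rot: [0.761, 0.649, -0.0, -0.0]
ft_force: [-1.3, 0.4, -1.9]
width: 0.0209
grip_force: 40.0
time: 13.05
ee_pos: [0.659, -0.0682, 0.1519]
eef_rot: [0.761, 0.649, 0.002, 0.002]
ft_force: [-3.5, -0.3, 15.8]
width: 0.0213
grip_force: 40.0
```

```bash
python3 -m crank '[[[0,0,-3,0,-1],[0,0,-3,0,-1],[0,0,-3,0,0.2],[0,0,-3,0,0.2],[0,0,-3,0,0.2],[0,0,-3,0,0.2],[0,0,-3,0,0.2],[0,0,-30,0,0.2],[0,0,-70,0,0.2],[0,0,-120,0,0.2],[0,0,-120,0,0.2],[0,0,-120,0,0.2]]]' 40;  python3 -c "
from h import *
print(r.read_state()['ee_pos'])
snap('side','s6');snap('scene','a6')
a=cv2.hconcat([cv2.imread('pics/s6.png')[100:370,180:450],cv2.imread('pics/a6.png')[90:360,230:500]]);cv2.imwrite('pics/v6.png',cv2.resize(a,None,fx=1.48,fy=1.48,interpolation=3))
c=load('s6')
for z in (.003,.222): print(tool([.4455,.252,z]))"
```

```text
time: 14.25
ee_pos: [0.6579, -0.0681, 0.2698]
eef_rot: [0.761, 0.649, 0.001, 0.001]
ft_force: [-0.4, -0.1, -0.3]
width: 0.0522
grip_force: 0.0
[ 0.65792338 -0.06812559  0.26977894]
[ 283.07707823 -258.9965074   264.58185578]
[ 282.99134046 -259.33399294   45.5821326 ]
```

View pics/v6.png

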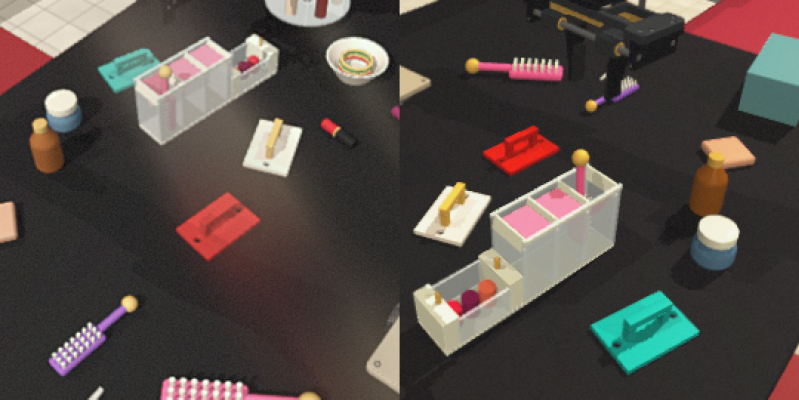

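Pink stands head down in its compartment and the violet brush hasn't moved, with its ball still at side (268,305). Now for the violet brush.

```bash
python3 -m crank '[[[30,-27,0,0,1],[75,-68,5,-1,1],[120,-110,10,-2,1],[165,-150,20,-3,1],[210,-192,30,-3.4,1],[250,-230,45,-3.4,1],[275,-252,45,-3.4,1],[283,-259,45,-3.4,1],[283,-259,45,-3.4,1],[283,-259,45,-3.4,1],[283,-259,45,-3.4,1]]]' 40;  python3 -c "
from h import *
c=snap('wrist','w7');h=cv2.cvtColor(c['image'],cv2.COLOR_RGB2HSV)
def comp(m):
    n,l,st,ce=cv2.connectedComponentsWithStats(m.astype(np.uint8)); return [(st[i].tolist(),ce[i].round(1).tolist()) for i in range(1,n) if st[i][4]>120]
m=(h[...,0]>14)&(h[...,0]<30)&(h[...,1]>90)&(h[...,2]>120); m[220:]=0
v=(h[...,0]>125)&(h[...,0]<150)&(h[...,1]>70); v[230:]=0
for st,ce in comp(m): print('gold',st,px2w(c,*ce,.012))
for st,ce in comp(v): print('violet',st,px2w(c,*ce,.012))
print(w2px(c,[[.4455,.252,.012]]),r.read_state()['ee_pos'])
ys,xs=np.where(v); P=np.array([px2w(c,x,y,.012)[:2] for x,y in zip(xs,ys)]); u=np.linalg.svd(P-P.mean(0))[2][0] if len(P)<9000 else 0; print(P.mean(0),u,np.degrees(np.arctan2(u[1],u[0])))"
```

```text
time: 15.45
ee_pos: [0.4469, 0.2507, 0.2228]
eef_rot: [0.742, 0.67, -0.001, -0.0]
ft_force: [0.3, 0.1, 0.5]
width: 0.0865
grip_force: 0.0
violet [300, 35, 33, 125, 1682] [0.45288328 0.32926152 0.012     ]
[[317.20851492 167.38185104]] [0.44710294 0.25054703 0.22295914]
[0.45285991 0.33203973] [-0.08233178 -0.99660498] -94.72260940936621
```

View pics/w7.png

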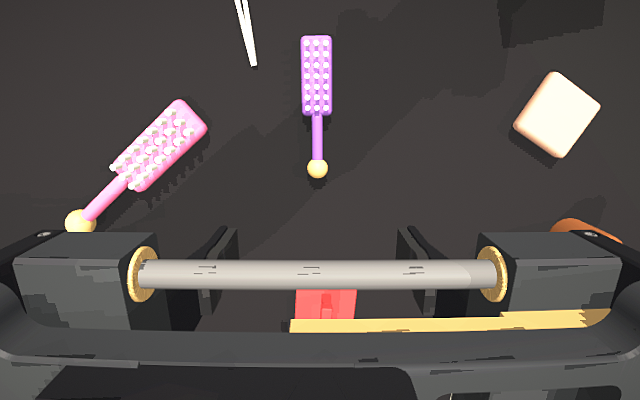

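```bash
python3 -m crank '[[[1,-1,50,-1,1],[1,-1,100,-1,1],[1,-1,150,-1,1],[1,-1,190,-1,1],[1,-1,210,-1,1],[1,-1,221,-1,1],[1,-1,221,-1,1],[1,-1,221,-1,1],[1,-1,221,-1,-1],[1,-1,221,-1,-1],[1,-1,221,-1,-1],[1,-1,221,-1,-1],[1,-1,221,-1,-1],[1,-1,221,-1,-1],[1,-1,221,-1,-1],[1,-1,221,-1,-1],[1,-1,221,-1,-1],[1,-1,221,-1,-1],[1,-1,221,-1,-1]]]' 40
python3 -m crank '[[[0,0,-20,0,-1],[0,0,-60,0,-1],[0,0,-100,0,-1],[0,0,-150,0,-1],[0,0,-200,0,-1],[0,0,-250,0,-1],[0,0,-290,0,-1],[0,0,-310,0,-1],[0,0,-310,0,-1],[0,0,-310,0,-1]]]' 40; python3 -m crank '[[[0,0,0,0,-1],[0,0,0,0,-1],[0,0,0,0,-1],[0,0,0,0,-1],[0,0,0,0,-1],[0,0,0,0,-1],[0,0,0,0,-1],[0,0,0,0,-1],[0,0,0,0,-1],[0,0,0,0,-1],[0,0,0,0,-1],[0,0,0,0,-1],[0,0,0,0,-1],[0,0,0,0,-1],[0,0,0,0,-1],[0,0,0,0,-1],[0,0,0,0,-1],[0,0,0,0,-1],[0,0,0,0,-1],[0,0,0,0,-1]]]' 3;python3 -m crank '[[[0,0,0,0,-1],[0,0,0,0,-1],[0,0,0,0,-1],[0,0,0,0,-1],[0,0,0,0,-1],[0,0,0,0,-1],[0,0,0,0,-1],[0,0,0,0,-1]]]' 3; python3 -m crank '[[[0,0,0,0,-1],[0,0,0,0,-1],[0,0,0,0,-1],[0,0,0,0,-1],[0,0,0,0,-1],[0,0,0,0,-1]]]' 40;python3 -c "
from h import *
print(tool([.6410-.0039+.01+.0003,-.1880+.0006+.0622,.304]), R.from_quat(r.read_state()['eef_rot']).as_matrix()[:2,0])"
```

```text
time: 17.4
ee_pos: [0.4454, 0.2531, 0.0025]
eef_rot: [0.735, 0.678, -0.0, 0.0]
ft_force: [-0.1, -0.9, -0.1]
width: 0.0221
grip_force: 40.0
time: 18.4
ee_pos: [0.4452, 0.253, 0.3118]
eef_rot: [0.735, 0.678, -0.0, 0.0]
ft_force: [-0.1, -0.3, -2.2]
width: 0.0218
grip_force: 40.0
time: 20.4
ee_pos: [0.4454, 0.2533, 0.3125]
eef_rot: [0.735, 0.678, 0.0, -0.0]
ft_force: [-0.2, -0.2, -1.5]
width: 0.0237
grip_force: 3.0
time: 21.2
ee_pos: [0.4454, 0.2532, 0.3125]
eef_rot: [0.735, 0.678, -0.0, 0.0]
ft_force: [0.5, -1.2, -1.9]
width: 0.0237
grip_force: 3.0
time: 21.8
ee_pos: [0.4454, 0.2532, 0.3125]
eef_rot: [0.735, 0.678, 0.0, 0.0]
ft_force: [-0.4, -0.6, -0.6]
width: 0.0218
grip_force: 40.0
[-360.56939088  232.26607881    8.54628504] [0.08188165 0.99664206]
```

```bash
python3 -m crank '[[[-10,6,-10,0,-1],[-35,22,-30,0,-1],[-65,42,-50,1,-1],[-95,61,-50,2,-1],[-125,80,-50,3,-1],[-155,100,-50,4,-1],[-185,119,-50,4.5,-1],[-215,138,-50,4.5,-1],[-245,158,-50,4.5,-1],[-275,177,-50,4.5,-1],[-305,196,-50,4.5,-1],[-335,216,-50,4.5,-1],[-352,227,-50,4.5,-1],[-360,232,-50,4.5,-1],[-361,232,-50,4.5,-1],[-361,232,-50,4.5,-1],[-361,232,-50,4.5,-1]]]' 40;python3 -c "
from h import *
t=r.read_state()['ee_pos']; print(tool([.6474,-.1252,.302]))
c=snap('wrist','w8');s=snap('side','s8');A=snap('scene','a8')
for dz in (.009,-.061,-.136):
  p=[t[0],t[1],t[2]+dz]; print(w2px(A,p)[0],w2px(s,p)[0],w2px(c,p)[0])
a=cv2.hconcat([cv2.imread('pics/s8.png')[10:210,220:420],cv2.imread('pics/a8.png')[30:230,240:440]]);b=cv2.imread('pics/w8.png')[80:280,150:550]
cv2.imwrite('pics/v8.png',cv2.resize(cv2.vconcat([a,b]),None,fx=1.5,fy=1.5,interpolation=3))"
```

```text
time: 23.5
ee_pos: [0.6468, -0.1242, 0.3632]
eef_rot: [0.761, 0.649, 0.0, 0.0]
ft_force: [-0.6, 0.6, -1.0]
width: 0.022
grip_force: 40.0
[-0.9364567   0.71713727 61.22306445]
[340.55767854 103.88348945] [301.71234875  62.80766591] [319.82044172 249.30725583]
[339.07015978 142.00003022] [302.79276894  88.38146442] [318.96704498 207.84665913]
[337.61339477 178.25953068] [303.85437996 113.44600666] [318.46536375 183.54181589]
```

View pics/v8.png

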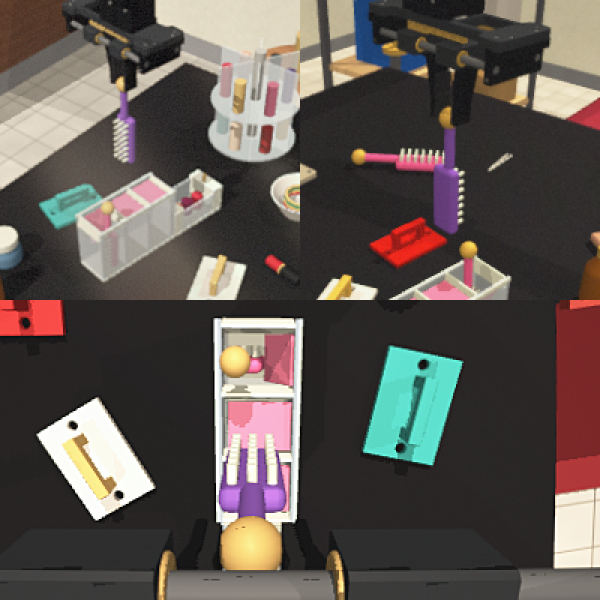

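```bash
python3 -m crank '[[[-1,1,30,0,-1],[-1,1,60,0,-1],[-1,1,80,0,-1],[-1,1,95,0,-1],[-1,1,105,0,-1],[-1,1,115,0,-1],[-1,1,125,0,-1],[-1,1,135,0,-1],[-1,1,145,0,-1],[-1,1,155,0,-1],[-1,1,165,0,-1],[-1,1,175,0,-1],[-1,1,185,0,-1],[-1,1,195,0,-1],[-1,1,203,0,-1],[-1,1,207,0,-1],[-1,1,207,0,-1],[-1,1,207,0,-1]]]' 40; python3 -m crank '[[[0,0,2,0,-1],[0,0,4,0,-1],[0,0,4,0,-1],[0,0,4,0,-1]]]' 40;python3 -m crank '[[[0,0,1,0,-1],[0,0,2,0,-1],[0,0,2,0,-1],[0,0,2,0,-1]]]' 40
```

```text
time: 25.45
ee_pos: [0.648, -0.1268, 0.1557]
eef_rot: [0.762, 0.648, 0.0, 0.0]
ft_force: [-0.6, 0.5, -1.4]
width: 0.0218
grip_force: 40.0
time: 25.85
ee_pos: [0.6478, -0.1268, 0.1515]
eef_rot: [0.762, 0.648, -0.0, 0.0]
ft_force: [-1.0, -0.7, -1.8]
width: 0.0217
grip_force: 40.0
time: 26.25
ee_pos: [0.6483, -0.1267, 0.1501]
eef_rot: [0.762, 0.648, 0.0, 0.0]
ft_force: [-0.5, 0.9, 4.4]
width: 0.0214
grip_force: 40.0
```

```bash
python3 -m crank '[[[0,0,-1.5,0,-1],[0,0,-1.5,0,-1],[0,0,-1.5,0,0.2],[0,0,-1.5,0,0.2],[0,0,-1.5,0,0.2],[0,0,-1.5,0,0.2],[0,0,-1.5,0,0.2],[0,0,-30,0,0.2],[0,0,-70,0,0.2],[0,0,-110,0,0.2],[0,0,-110,0,0.2],[0,0,-110,0,0.2]]]' 40;python3 -c "
from h import *
print(tool([.4663,-.1536,.26])); snap('scene','a9')"
```

```text
time: 27.45
ee_pos: [0.6484, -0.1267, 0.2605]
eef_rot: [0.762, 0.648, 0.001, 0.001]
ft_force: [0.1, 0.0, -0.8]
width: 0.0522
grip_force: 0.0
[-5.56458957e+01 -1.75460944e+02  1.43823640e-01]
```

```bash
python3 -m crank '[[[-14,-44,0,-8,0.2],[-28,-88,0,-16,0.2],[-42,-132,0,-24,0.2],[-52,-165,0,-30,0.2],[-56,-175,0,-30,0.2],[-56,-175,0,-30,0.2],[-56,-175,0,-30,0.2],[-56,-175,0,-30,0.2]]]' 40;python3 -c "
from h import *
c=snap('wrist','w9'); snap('scene','a10')
a=c['image'][60:260,200:460,::-1];b=cv2.imread('pics/a10.png')[80:280,240:460]
cv2.imwrite('pics/v9.png',cv2.resize(cv2.hconcat([a,b]),None,fx=1.66,fy=1.66,interpolation=3))
o=(.4663,-.1536,.3669)
q=lambda X,Y,Z:[o[0]+np.cos(o[2])*X-np.sin(o[2])*Y,o[1]+np.sin(o[2])*X+np.cos(o[2])*Y,Z]
print(((w2px(c,[q(-.04,.058,.008),q(.04,.058,.008),q(.04,-.058,.008),q(-.04,-.058,.008),q(0,.035,.044),q(0,-.035,.044),q(0,.046,.008)])-[200,60])*1.66).round(1))"
```

```text
time: 28.3
ee_pos: [0.4671, -0.1535, 0.2591]
eef_rot: [0.568, 0.823, 0.0, -0.0]
ft_force: [-0.4, 0.3, 0.4]
width: 0.0521
grip_force: 0.0
[[142.4  96.1]
 [248.1  95.9]
 [244.6 242. ]
 [146.3 242.2]
 [195.4 131.3]
 [195.5 227.1]
 [195.3 112. ]]
```

View pics/v9.png

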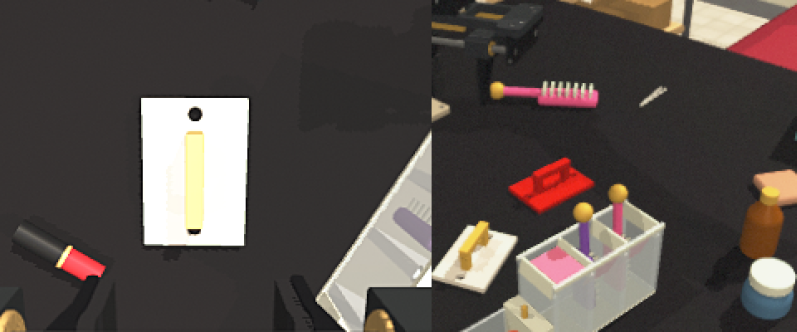

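```bash
python3 -m crank '[[[-1,0,50,0,0.2],[-1,0,100,0,0.2],[-1,0,150,0,0.2],[-1,0,200,0,0.2],[-1,0,230,0,0.2],[-1,0,241,0,0.2],[-1,0,241,0,0.2],[-1,0,241,0,0.2],[-1,0,241,0,-1],[-1,0,241,0,-1],[-1,0,241,0,-1],[-1,0,241,0,-1],[-1,0,241,0,-1],[-1,0,241,0,-1],[-1,0,241,0,-1],[-1,0,241,0,-1],[-1,0,241,0,-1],[-1,0,241,0,-1]]]' 50;python3 -m crank '[[[0,0,-10,0,-1],[0,0,-30,0,-1],[0,0,-60,0,-1],[0,0,-90,0,-1],[0,0,-120,0,-1],[0,0,-140,0,-1],[0,0,-150,0,-1],[0,0,-150,0,-1],[0,0,-150,0,-1]]]' 50;python3 -c "
from h import *
Y=np.array([np.sin(.1614),np.cos(.1614)]); p=np.array([.641,-.188])-.089*Y; print(p,tool([*p,.168]))"
```

```text
time: 30.2
ee_pos: [0.4667, -0.155, 0.0187]
eef_rot: [0.568, 0.823, 0.0, 0.0]
ft_force: [0.4, -0.2, 3.5]
width: 0.0137
grip_force: 50.0
time: 31.1
ee_pos: [0.466, -0.1549, 0.1677]
eef_rot: [0.568, 0.823, -0.0, -0.001]
ft_force: [-0.4, 1.2, -1.6]
width: 0.0134
grip_force: 50.0
[ 0.62669769 -0.27584329] [-170.10038426  107.26065392   -0.54420196]
```

```bash
python3 -m crank '[[[-20,12,0,4,-1],[-50,31,0,10,-1],[-80,50,0,16,-1],[-110,69,0,22,-1],[-140,88,0,27,-1],[-160,101,0,30,-1],[-168,106,0,30,-1],[-170,107,0,30,-1],[-170,107,0,30,-1],[-170,107,0,30,-1],[-170,107,0,30,-1]]]' 50;python3 -c "
from h import *
print(r.read_state()['ee_pos'])
c=snap('wrist','w11'); A=snap('scene','a11'); B=snap('side','s11')
a=A['image'][160:320,220:380,::-1];b=B['image'][90:250,270:430,::-1]
cv2.imwrite('pics/v11.png',cv2.resize(cv2.hconcat([a,b]),None,fx=2.5,fy=2.5,interpolation=3))
cv2.imwrite('pics/w11c.png',cv2.resize(c['image'][60:260,220:420,::-1],None,fx=3,fy=3,interpolation=3))"
```

```text
time: 32.2
ee_pos: [0.6265, -0.2755, 0.169]
eef_rot: [0.761, 0.648, -0.0, 0.0]
ft_force: [0.4, 0.1, -1.1]
width: 0.0133
grip_force: 50.0
[ 0.62651716 -0.27546711  0.16899312]
```

View pics/v11.png

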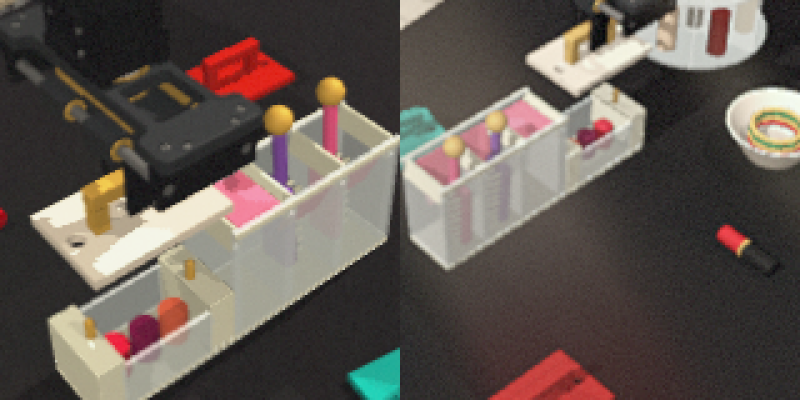

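```bash
cat > f2.py <<'E'
import fit; from fit import *
A=fit.A=load('a11');B=fit.B=load('s11')
fit.s=lambda p:np.array(p,float)/2.5+[220,160]
fit.d=lambda p:(np.array(p,float)-[400,0])/2.5+[270,90]
print('----')
st=load('a11');z=158.3
cov=[(A,(-40,-58,z),(31,217)),(A,(40,-58,z),(72,277)),(A,(40,58,z),(230,200)),(A,(0,-46,z),(75,241)),(B,(-40,58,z),(580,88)),(B,(40,58,z),(526,55))]
c=fit.fit(cov,[.6265,-.2755,-.1614])
Y=-.1614
pins=[(A,(0,-46,78),(90,320)),(A,(0,46,78),(189,262)),(A,(0,-46,60),(90,338)),(A,(0,46,60),(190,280)),(A,(-34,-63,60),(50,316)),(B,(0,-46,78),(615,88)),(B,(0,-46,60),(614,100))]
p=fit.fit(pins,[.6267,-.2758,Y])
e=p-c; n,k=np.sin(Y),np.cos(Y)
print('move org x,y mm',1000*(k*e[0]+n*e[1]),1000*(-n*e[0]+k*e[1]),np.degrees(e[2]))
E
python3 f2.py | sed -n '/----/,$p'
```

```text
----Traceback (most recent call last):
  File "f2.py", line 8, in <module>
    c=fit.fit(cov,[.6265,-.2755,-.1614])
      ^^^^^^^
AttributeError: 'function' object has no attribute 'fit'
```

View pics/w11c.png

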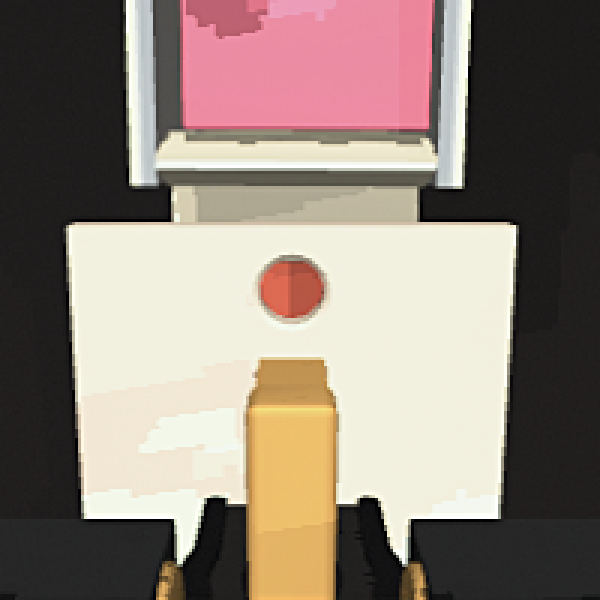

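```bash
sed -i 's/^import fit; from fit import \*/import fit; from fit import np,load,w2px,px2w/' f2.py; cat >> f2.py <<'E'
W=load('w11'); w=lambda p:np.array(p)/3+[220,60]
M=lambda q:np.array([k*q[0]+n*q[1],-n*q[0]+k*q[1]])*1000
a=(px2w(W,*w((68,224)),.1583)+px2w(W,*w((517,224)),.1583))/2   # cover front edge mid
hole=px2w(W,*w((292,289)),.1583)
b=(px2w(W,*w((130,187)),.12)+px2w(W,*w((465,187)),.12))/2     # compartment end y=-26
print('wrist cover', M(a)-[0,58], M(hole)-[0,46],'bay',M(b)-[0,63], 'tcp',M([.6265,-.2755]), 'c',M(c),'p',M(p))
E
python3 f2.py | sed -n '/----/,$p'
```

```text
----
[ 0.6238 -0.2761 -0.1549] -8.9
[[-1.4, -0.6], [8.1, 1.8], [0.3, 0.7], [-0.5, -0.8], [-0.6, 0.6], [0.8, 0.4]]
[ 0.628  -0.276  -0.1848] -10.6
[[-0.7, 0.1], [0.7, 0.1], [0.2, -0.6], [0.5, -0.6], [-1.2, 1.3], [-0.2, 0.2], [-0.0, 0.2]]
move org x,y mm 4.172072766958798 0.815588177808595 -1.7128422848087967
wrist cover [ 661.27076627 -171.73997642] [ 661.2205418 -171.4713707] bay [ 662.39524057 -172.31173642] tcp [ 662.6304453  -171.24074562] c [ 660.0557077  -172.30643187] p [ 664.22778047 -171.49084369]
```

```bash
cat >> f2.py <<'E'
from scipy.optimize import least_squares
def fx(pts):
    def res(q):
        o=[]
        for cam,P,px in pts:
            P=np.array(P)/1000; X=[q[0]+k*P[0]-n*P[1],q[1]+n*P[0]+k*P[1],P[2]]
            o.append(w2px(cam,X)[0]-(fit.s(px) if cam is A else fit.d(px)))
        return np.ravel(o)
    o=least_squares(res,[.6265,-.2755]); return M(o.x).round(2),res(o.x).reshape(-1,2).round(1).tolist()
print('fixed yaw cover',fx(cov[:1]+cov[2:]));print('hole only',fx(cov[3:4])); print('pins',fx(pins)); print('pins scene',fx(pins[:4]))
E
python3 f2.py | tail -4; python3 -m crank '[[[0,0,20,0,-1],[0,0,40,0,-1],[0,0,55,0,-1],[0,0,65,0,-1],[0,0,65,0,-1],[0,0,65,0,-1]]]' 50; python3 - <<'E'
from h import *
c=snap('wrist','w12'); A=snap('scene','a12'); t=r.read_state()['ee_pos']
im=cv2.cvtColor(c['image'],cv2.COLOR_RGB2HSV)
k,n=np.cos(-.1614),np.sin(-.1614)
h=w2px(c,[t[0]-n*.046,t[1]+k*.046,t[2]-.0107])[0].astype(int); print(t,h)
for v in range(h[1]-13,h[1]+14): print(v,' '.join('%3d'%(im[v,u,0]) if im[v,u,1]>70 else ' . ' for u in range(h[0]-16,h[0]+17)))
E
```

```text
fixed yaw cover (array([ 661.14, -172.15]), [[-1.0, -0.5], [0.7, 1.1], [-0.2, -0.6], [-1.1, 0.4], [0.5, 0.2]])
hole only (array([ 662.47, -172.67]), [[0.0, -0.0]])
pins (array([ 663.71, -171.1 ]), [[-0.4, 0.2], [0.3, -0.4], [0.6, -0.5], [0.2, -1.1], [-1.2, 1.8], [-0.4, 0.2], [-0.2, 0.2]])
pins scene (array([ 664.39, -172.02]), [[-0.6, 0.6], [0.2, 0.0], [0.4, -0.0], [0.0, -0.7]])
time: 32.95
ee_pos: [0.6273, -0.2759, 0.1042]
eef_rot: [0.761, 0.648, 0.0, 0.0]
ft_force: [-0.2, 0.2, -0.8]
width: 0.0133
grip_force: 50.0
[ 0.62758296 -0.27604655  0.10468374] [320 156]
143  .   .   .   .   .   .   .   .   .   .   .   .   .   .   .   .   .   .   .   .   .   .   .   .   .   .   .   .   .   .   .   .   . 
144  .   .   .   .   .   .   .   .   .   .   .   .   .   .   .   .   .   .   .   .   .   .   .   .   .   .   .   .   .   .   .   .   . 
145  .   .   .   .   .   .   .   .   .   .   .   .   .   .   .   .   .   .   .   .   .   .   .   .   .   .   .   .   .   .   .   .   . 
146  .   .   .   .   .   .   .   .   .   .   .   17  18  18  .   .   .   .   .   .   .   .   .   .   .   .   .   .   .   . 
[... 2439 characters left out ...]
   .   .   .   .   . 
165  .   .   .   .   .   .   .   .   .   .    6   5   5   5   5   6   7  10  .   .   .   .   .   .   .   .   .   .   .   .   .   .   . 
166  .   .   .   .   .   .   .   .   .   .   .   .   .   .   .   .   .   .   .   .   .   .   .   .   .   .   .   .   .   .   .   .   . 
167  .   .   .   .   .   .   .   .   .   .   .   .   .   .   .   .   .   .   .   .   .   .   .   .   .   .   .   .   .   .   .   .   . 
168  .   .   .   .   .   .   .   .   .   .   .   .   .   .   .   .   .   .   .   .   .   .   .   .   .   .   .   .   .   .   .   .   . 
169  .   .   .   .   .   .   .   .   .   .   .   .   .   .   .   .   .   .   .   .   .   .   .   .   .   .   .   .   .   .   .   .   .
```

```bash
python3 - <<'E'
from h import *
c=load('w12');k,n=np.cos(-.1614),np.sin(-.1614)
M=lambda q:(np.array([k*q[0]+n*q[1],-n*q[0]+k*q[1]])*1000).round(2)
H=M(px2w(c,316.7,156.5,.0937));print('hole',H,'tcp',M([.6275,-.276]))
for v,z in((151,.078),(151.5,.076),(152,.074)): print('pin',M(px2w(c,317.0,v,z)), M(px2w(c,317.0,v,z))-H)
# predicted pixels when pin exactly aligned: bottom edge of tip circle radii 2.5..4
for d in (0,-1,1,2,3):
  for rr in (.0025,.004):
    Y=np.array([-n,k]); p=px2w(c,316.7,156.5,.0937)[:2]+Y*(d/1000)
    print(d,rr,'tip bottom row',w2px(c,[*(p-Y*rr),.078])[0].round(1),'shoulder',w2px(c,[*(p-Y*.004),.072])[0].round(1))
E
```

```text
hole [ 661.77 -125.88] tcp [ 663.7  -171.57]
pin [ 661.94 -125.09] [0.17 0.79]
pin [ 661.94 -125.67] [0.17 0.21]
pin [ 661.95 -126.25] [ 0.18 -0.37]
0 0.0025 tip bottom row [316.7 156.6] shoulder [316.7 157.5]
0 0.004 tip bottom row [316.7 159.1] shoulder [316.7 157.5]
-1 0.0025 tip bottom row [316.7 158.2] shoulder [316.7 159.1]
-1 0.004 tip bottom row [316.7 160.7] shoulder [316.7 159.1]
1 0.0025 tip bottom row [316.7 154.9] shoulder [316.7 155.8]
1 0.004 tip bottom row [316.7 157.4] shoulder [316.7 155.8]
2 0.0025 tip bottom row [316.7 153.2] shoulder [316.7 154.2]
2 0.004 tip bottom row [316.7 155.7] shoulder [316.7 154.2]
3 0.0025 tip bottom row [316.7 151.5] shoulder [316.7 152.6]
3 0.004 tip bottom row [316.7 154. ] shoulder [316.7 152.6]
```

```bash
python3 -m crank '[[[0,0,4,0,-1],[0,0,8,0,-1],[0,0,12,0,-1],[0,0,16,0,-1],[0,0,16,0,-1],[0,0,16,0,-1]]]' 50; python3 -m crank '[[[0,0,3,0,-1],[0,0,6,0,-1],[0,0,8,0,-1],[0,0,8,0,-1],[0,0,8,0,-1]]]' 50; python3 -m crank '[[[0,0,1,0,-1],[0,0,2,0,-1],[0,0,2,0,-1],[0,0,2,0,-1]]]' 50
```

```text
time: 33.65
ee_pos: [0.6269, -0.2759, 0.0874]
eef_rot: [0.762, 0.648, -0.0, -0.0]
ft_force: [-0.4, 0.0, -1.1]
width: 0.0134
grip_force: 50.0
time: 34.15
ee_pos: [0.627, -0.2759, 0.0795]
eef_rot: [0.761, 0.648, -0.0, -0.0]
ft_force: [0.4, 0.3, -0.8]
width: 0.0135
grip_force: 50.0
time: 34.55
ee_pos: [0.6272, -0.276, 0.0788]
eef_rot: [0.762, 0.648, 0.0, 0.0]
ft_force: [-3.8, 0.4, 7.0]
width: 0.0135
grip_force: 50.0
```

```bash
python3 -m crank '[[[0,0,-1.5,0,-1],[0,0,-1.5,0,-1],[0,0,-1.5,0,0.2],[0,0,-1.5,0,0.2],[0,0,-1.5,0,0.2],[0,0,-1.5,0,0.2],[0,0,-1.5,0,0.2],[0,0,-30,0,0.2],[0,0,-75,0,0.2],[0,0,-125,0,0.2],[0,0,-170,0,0.2],[0,0,-170,0,0.2],[0,0,-170,0,0.2]]]' 40; python3 -m crank '[[[0,-40,0,0,0.2],[0,-90,0,0,0.2],[0,-140,0,0,0.2],[0,-190,0,0,0.2],[0,-190,0,0,0.2],[0,-190,0,0,0.2]]]'; python3 - <<'E'
from h import *
A=snap('scene','a13');B=snap('side','s13')
k,n=np.cos(-.1614),np.sin(-.1614);o=(.6264,-.2760)
q=lambda X,Y,Z,o=o:[o[0]+k*X-n*Y,o[1]+n*X+k*Y,Z]
for nm,c in(('scene',A),('side',B)):
    g=c['image']; print(nm)
    for lab,P in (('corner',[(sx*40,sy*58) for sx in(-1,1) for sy in(-1,1)]),):
        for X,Y in P:  # inside / outside colours, 4 mm each way
            print((X,Y),[g[tuple(w2px(c,q(f*X/1000,f*Y/1000,.068))[0].round().astype(int)[::-1])].tolist() for f in (.88,1.12)])
    h=cv2.cvtColor(g,cv2.COLOR_RGB2HSV); m=((h[...,0]>15)&(h[...,0]<30)&(h[...,1]>110)&(h[...,2]>120)).astype(np.uint8)
    N,l,st,ce=cv2.connectedComponentsWithStats(m)
    print('gold',[(ce[i].round(1).tolist(),int(st[i][4])) for i in range(1,N) if st[i][4]>12])
    bo=(.641,-.188)
    print('expect balls',w2px(c,[q(-.004,.119,.151,bo),q(-.004,.061,.151,bo)]).round(1).tolist(),'bar mid',w2px(c,q(0,0,.104-.003)).round(1),'pins tips',w2px(c,[q(0,-.046,.075),q(0,.046,.075)]).round(1).tolist())
E
```

```text
time: 35.85
ee_pos: [0.6275, -0.2759, 0.2488]
eef_rot: [0.761, 0.648, 0.0, 0.001]
ft_force: [-0.8, 0.9, -0.7]
width: 0.0523
grip_force: 0.0
time: 36.45
ee_pos: [0.4381, -0.2459, 0.2469]
eef_rot: [0.762, 0.647, -0.001, -0.0]
ft_force: [0.4, 0.1, 0.3]
width: 0.0521
grip_force: 0.0
scene
(-40, -58) [[244, 244, 231], [40, 38, 39]]
(-40, 58) [[244, 215, 85], [40, 36, 38]]
(40, -58) [[244, 244, 231], [181, 173, 145]]
(40, 58) [[216, 199, 170], [163, 163, 149]]
gold [([278.5, 13.4], 412), ([344.7, 7.5], 689), ([303.4, 46.7], 307), ([351.8, 66.0], 474), ([274.6, 74.5], 256), ([365.0, 83.5], 681), ([387.6, 97.4], 29), ([182.1, 106.6], 14), ([219.5, 110.2], 17), ([181.1, 114.7], 13), ([278.7, 133.6], 71), ([203.1, 132.6], 13), ([351.9, 196.0], 101), ([443.5, 197.5], 120), ([331.1, 207.4], 110), ([274.7, 270.6], 471), ([295.4, 266.6], 23), ([161.4, 288.8], 328), ([255.4, 290.6], 23), ([173.6, 326.5], 269)]
expect balls [[356.5, 200.1], [335.3, 211.6]] bar mid [[275.  267.2]] pins tips [[255.2, 289.1], [295.4, 265.3]]
side
(-40, -58) [[249, 255, 239], [32, 31, 28]]
(-40, 58) [[239, 241, 225], [168, 161, 143]]
(40, -58) [[247, 220, 153], [48, 44, 38]]
(40, 58) [[233, 164, 182], [230, 161, 178]]
gold [([433.9, 43.2], 135), ([391.3, 80.5], 66), ([346.7, 127.9], 137), ([309.2, 138.6], 23), ([414.5, 136.9], 24), ([427.0, 143.4], 42), ([206.9, 185.0], 86), ([389.8, 373.1], 166)]
expect balls [[288.6, 146.0], [305.6, 136.1]] bar mid [[345. 126.]] pins tips [[356.0, 126.3], [333.2, 140.0]]
```

```bash
python3 - <<'E'
from h import *
from scipy.optimize import least_squares
A=load('a13');B=load('s13')
s=least_squares(lambda p:np.r_[w2px(A,p)[0]-[331.1,207.4],w2px(B,p)[0]-[309.2,138.6]],[.647,-.125,.15]);print(s.x,s.fun)
print(r.close_job())
E
```

```text
[ 0.63275504 -0.12369959  0.15222144] [-0.29265762  0.00473767 -0.39030144 -0.00535175]
the job is handed in; nothing more can be done
None
```

I put both small brushes (pink and violet) head down in their own compartments and seated the white cover flush over its pins. I handed the job in at about 36 s with nothing knocked over that I could see, but I viewed 16 pictures, two over the limit of 14.

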